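# Check the baking weights are cool and gather them in the pan's corner

### The job

The ceramic baking weights in the square pan have come out of the oven. First pick up the infrared thermometer, point it at the middle of the pan from about a hand's length away (10 to 30 cm) and hold it steady for two seconds, then stand it upright on the counter again, clear of the pan, and let go. Then take the pan by its handle and raise the handle end until all five weights have slid into the corner opposite the handle, and finish still holding the pan tilted like that, without letting go, so that I can scoop them out; leave the tumbler, the mug and the soap bottle alone.

Things in the scene. Friction and masses are not known exactly. Their poses are not given: they have to be found in the camera images.
- pan: square aluminium skillet, 160 x 160 x 45 mm, walls and floor 4 mm, 0.4 to 0.7 kg, loose. Origin: centre of its underside, z up; +x along a diagonal to the corner opposite the handle (outer bottom corner 113 mm out), handle out of the -x corner, other corners at +y, -y. When its handle end is raised it rocks on the +x bottom corner, which stays on the counter (friction about 0.6)
- pan_middle (a point): centre of the pan's inner floor, 4 mm above the pan's underside: the thermometer's target
- pan_corner (a point): inner floor corner opposite the handle, 107.5 mm from the middle along the pan's +x, where the weights must gather. The pan is slippery inside: weights start to slide at about 12 degrees of tilt, along the walls into this corner at about 22; about 30 degrees gathers them all
- pan_grip (a point): point inside the straight level wooden handle, 165 mm from the pan's middle along its -x, at the bar's mid-height (45 mm over the counter when flat). The bar is 16 mm wide (pan's y), 22 mm high and reaches from the corner to 214 mm from the middle; pinch it here across its width, from above
- weight0: loose glazed ceramic baking weight, a terracotta disc 28 mm across and 10 mm thick, 14 g, lying flat in the pan (one of five alike); origin at the centre of its underside. At the start within 20 mm of (-65, 0) mm in the pan's x and y
- weight1: loose glazed ceramic baking weight, a terracotta disc 28 mm across and 10 mm thick, 14 g, lying flat in the pan (one of five alike); origin at the centre of its underside. At the start within 20 mm of (-32, -42) mm in the pan's x and y
- weight2: loose glazed ceramic baking weight, a terracotta disc 28 mm across and 10 mm thick, 14 g, lying flat in the pan (one of five alike); origin at the centre of its underside. At the start within 20 mm of (-32, 42) mm in the pan's x and y
- weight3: loose glazed ceramic baking weight, a terracotta disc 28 mm across and 10 mm thick, 14 g, lying flat in the pan (one of five alike); origin at the centre of its underside. At the start within 20 mm of (-24, 0) mm in the pan's x and y
- weight4: loose glazed ceramic baking weight, a terracotta disc 28 mm across and 10 mm thick, 14 g, lying flat in the pan (one of five alike); origin at the centre of its underside. At the start within 20 mm of (6, 20) mm in the pan's x and y
- thermometer: stand-up infrared thermometer, 150 mm high, 0.15 to 0.26 kg, loose, on its grey foot (76 x 60 x 12 mm). Origin: centre of the foot's underside, z up, x to its nose. Grey stem 26 x 24 mm; white barrel on top 80 long, 30 wide (along y, upright sides), 34 deep, centred 110 mm above the origin, pitched 45 degrees nose down to +x. Pinch it across the 30 mm from above, 115 mm up
- lens: the thermometer's round lens in the middle of the barrel's front face, 20 mm across, 28 mm ahead (+x) and 82 mm above the thermometer's origin; its z axis is the line of sight, which points 45 degrees down and towards the thermometer's +x when that stands upright
- tumbler: clear tumbler, 72 mm across and 90 mm high, bystander; origin under its centre
- mug: blue mug, 76 mm across without its handle, 85 mm high, bystander; origin under its centre
- soap: white soap bottle, 60 mm across and 150 mm high, bystander; origin under its centre
Mind the look-alikes: they are no part of the job. What is shaped like the thermometer but purple or yellow is not meant.

How it is judged:
By the outcome, as a careful person would: the job done as asked, in the order asked, and still so for the second after the job is handed in, while the arm keeps its last pose, push and grip.
It also fails if it takes over 72 s, if anything falls off the work surface, if the arm or the gripper's body presses on something with over 40 N, if the wrist force passes 120 N, or if a joint passes its speed limit or range.

### The arm

A 6-joint arm with a two-finger parallel gripper is mounted at the origin on the work surface. World frame = base frame: x ahead of the robot, y to its left, z up, the work surface at z = 0. Lengths are in m, angles in rad, forces in N, time in s.
With the tool pointing down it reaches from about 0.375 to 0.975 m from the base axis. Payload 3.8 kg.
Tool frame: the origin (TCP) lies where the fingers leave the gripper's body, on its centre line; the fingertips stand 73 mm ahead of it and the grasp point (between the pads) lies 54 mm ahead of it; z points along the fingers, y is the line along which they close (so a half turn about z gives the same grasp; the last joint's range is limited). The gripper opens to 85 mm and grips with 20 to 120 N. Pads are 22 mm wide; open, the fingers measure 114 mm over their backs; the gripper's body (76 mm by 85 mm) begins 54 mm behind the grasp point. The pads swing forward as they close: fully open they stand 13 mm farther back than shut.
Start: joints at [-1.177, 0.264, 1.604, -0, 1.274, -0.037], TCP at [0.282, -0.613, 0.304] pointing down, gripper open.
Joint ranges: [-2.63, 2.63], [-0.94, 2.18], [0.31, 2.57], [-1.31, 4.45], [0, 2.66], [-2.55, 2.55]. Speed limits (rad/s): [2.57, 2.57, 3.14, 3.14, 3.14, 3.14].

### API

Orientations are given as a rotation vector (axis times angle).
In Python, from workcell import read_state, viewer, bot gives the robot as it stands.
- The arm moves only by the tool jog_arm, never from a script. Its argument "increments" is a list that holds one entry, the list of rows, each a list of 7 numbers: the shift along the tool's x, y, z in units of 30 mm (1.0 is 30 mm), then the turn, a rotation vector about the tool's x, y, z in units of 6 degrees (1.0 is 6 degrees), then the opening, from -1 (shut) to 1 (fully open). A call has exactly 5 rows; each row shifts and turns the commanded pose from where the row before left it, along the tool's axes as they then stand; what a row does not reach is not made up. A row lasts 1/12 s, in which the tool goes at most 41.7 mm and 7.16 degrees, less where a joint would pass 70% of its speed; a pose out of reach is approached as far as the arm can. A call is refused whole if a number of a shift passes 1 or a number of a turn 1, either way. A call with a gripper value outside its range is refused whole. The fingers move at their own pace and stop on an object; "force" is the grip in N (left out, the last holds). Time passes only in rows, so rows that do not move let the fingers close, or fill a call up. It gives the time, the measured TCP pose, the force, the opening and the grip force at its end, in the units of the state.
- read_state(): the state, without advancing time (a new reading comes with each control period).
- viewer.read_camera(name): name is "side" or "top" or "wrist"; returns (picture, depth): 400x640x3 uint8, blue, green, red; 400x640 float32, m along the optical axis (not along the pixel's ray), 0 where there is no reading.
- viewer.camera_params(name): a dict with "fx", "fy", "cx", "cy" (pixels), "k1" (the pictures are not rectified: a ray, as slopes to the right and down, at radius r is drawn at 1 + k1 r^2 times it, then the intrinsics apply), "R" (3x3) and "t" (3): a world point X has camera coordinates R X + t; the wrist camera has in their place "hand_eye" (4x4, takes a point from camera to tool coordinates, whose origin is the TCP and whose axes are the flange's). Camera axes: x right, y down, z forward; pixel columns grow to the right and rows downward; lengths in m; the calibration is good to about 2 mm. A picture is of the moment at which its call begins: read the wrist's pose just before it. camera_params takes no time and is no camera call.
- bot.finish_job(): hands the job in; it is judged then, once.
The state is a dict: "time": time; "q": joint angles; "joint_vel": joint speeds; "joint_torque": joint torques, N m; "tool_pos": TCP position; "tcp_rot": TCP orientation; "wrist_force": force on the tool from outside, world axes, zero at the start; "torque": the same for the moment, N m; "width": opening from 0.0 (shut) to 1.0 (fully open); "grip_force": force on a finger pad.
Only numpy, scipy, OpenCV 4.12 (cv2) and the standard library are available. Lean on these libraries where they do the work, as an engineer would, in place of code of your own. Each camera call takes 0.05 s, during which the arm holds its last target. There are 200 camera calls.

## Working session

There is one attempt and no reset: what is moved stays moved. The work goes in short steps, Python scripts to look and compute and a tool call to move; the robot and the scene stay as the last step left them, time stands still between calls to the robot, and variables do not carry over. Pictures are saved under pics/ and viewed, at most 10 in all, crops included, and the job is handed in when it is done.

Besides the shell and the picture viewer there is one more tool, called by a JSON object that holds its "fn" and its "kwargs", one argument or row to a line. jog_arm: Moves the arm, as the interface text tells. Its arguments: {"type":"object","properties":{"increments":{"type":"array","items":{"type":"array","items":{"type":"array","items":{"type":"number"}}}},"force":{"type":"number"}},"required":["increments"]}

```bash
mkdir -p pics; ls
cat > h.py <<'E'
import numpy as np, cv2, json
from scipy.spatial.transform import Rotation as Ro
from workcell import read_state, viewer, bot
def cam(n,s=None):
    p=viewer.camera_params(n)
    if 'R' in p: R=np.array(p['R']);t=np.array(p['t'])
    else:
        s=s or read_state(); T=np.eye(4);T[:3,:3]=Ro.from_rotvec(s['tcp_rot']).as_matrix();T[:3,3]=s['tool_pos']
        M=np.linalg.inv(T@np.array(p['hand_eye']));R=M[:3,:3];t=M[:3,3]
    return p,R,t
def ray(c,u,v):
    p,R,t=c; d=np.array([(u-p['cx'])/p['fx'],(v-p['cy'])/p['fy']]);x=d.copy()
    for _ in range(20): x=d/(1+p['k1']*(x@x))
    return -R.T@t, R.T@np.array([x[0],x[1],1])
def at_z(c,u,v,z):
    o,d=ray(c,u,v); return o+d*(z-o[2])/d[2]
def at_d(c,u,v,dep):
    o,d=ray(c,u,v); return o+d*dep
def proj(c,X):
    p,R,t=c; x=R@np.array(X)+t; x=x[:2]/x[2]; x=x*(1+p['k1']*(x@x)); return p['fx']*x[0]+p['cx'],p['fy']*x[1]+p['cy']
def tri(*cr):
    A=0;b=0
    for o,d in cr:
        d=d/np.linalg.norm(d);P=np.eye(3)-np.outer(d,d);A=A+P;b=b+P@o
    return np.linalg.solve(A,b)
def shot(n,f):
    s=read_state();c=cam(n,s);im,d=viewer.read_camera(n);cv2.imwrite(f'pics/{f}.png',im);np.savez(f'pics/{f}.npz',d=d,R=c[1],t=c[2]);return c,im,d
def load(n,f):
    z=np.load(f'pics/{f}.npz');return (viewer.camera_params(n),z['R'],z['t']),cv2.imread(f'pics/{f}.png'),z['d']
E
python3 - <<'E'
from h import *
for n in('top','side'):
    c,im,d=shot(n,n+'0'); print(n,-c[1].T@c[2],c[1][2],c[0]['fx'],c[0]['k1'])
E
```

```text
pics
top [ 0.27998464 -0.04734564  1.39726265] [ 0.19049772  0.01028391 -0.98163377] 459.4173231746159 0.03148199359436311
side [0.44553752 0.81327768 0.84064238] [ 0.08320496 -0.75416249 -0.65139533] 387.9447711833217 -0.004175898712542341
```

View pics/top0.png

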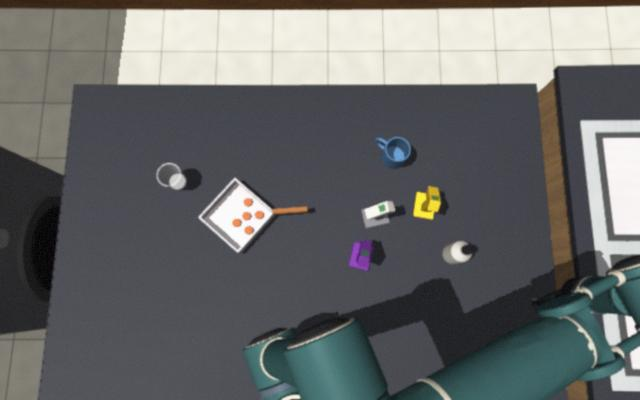

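View pics/side0.png

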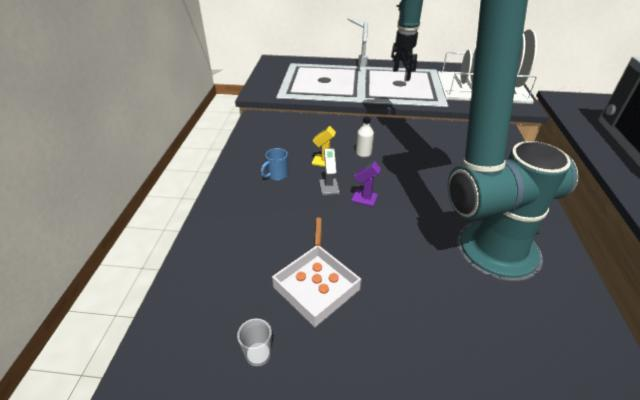

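The top view shows the pan at (236,216) with its handle tip at (308,210), the white thermometer at (378,212), purple (361,254) and yellow (427,203) look-alikes, the mug at (397,152), soap (460,252) and tumbler (172,177). I need enlarged crops to read the pixels more closely.

Run:
```python
from h import *
a=cv2.imread('pics/top0.png')[165:265,190:410];b=cv2.imread('pics/side0.png')[140:330,260:400]
A=cv2.resize(a,None,fx=3.6,fy=3.6,interpolation=cv2.INTER_CUBIC)
cv2.imwrite('pics/c_top.png',A)
cv2.imwrite('pics/c_side.png',cv2.resize(b,None,fx=3.1,fy=3.1,interpolation=cv2.INTER_CUBIC))
```

```text
(no output)
```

View pics/c_top.png

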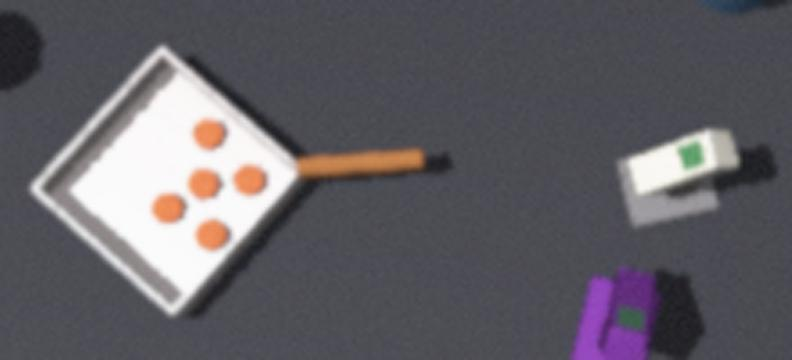

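View pics/c_side.png

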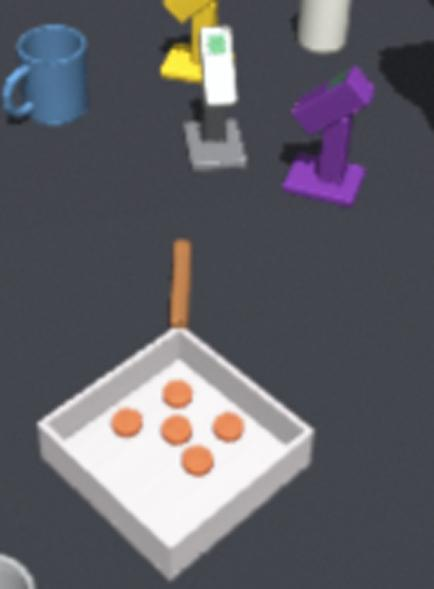

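The crops show the thermometer's green display at top-crop (691,155) / side-crop (217,44), with its nose towards the pan (+y). The pan's rim corners in the top crop are (32,187), (300,165), (163,47), (174,315), and the handle end is at (424,160).

Run:
```python
from h import *
np.set_printoptions(precision=4,suppress=True)
ct,it,dt=load('top','top0');cs,is_,ds=load('side','side0')
T=lambda u,v:(u/3.6+190-.36,v/3.6+165-.36); S=lambda u,v:(u/3.1+260-.34,v/3.1+140-.34)
P={'green':((691,155),(217,44)),'+x rim':((32,187),(172,541)),'-x rim':((300,165),(178,328)),'rim far':((163,47),(40,427)),'rim near':((174,315),(312,432)),'handle end':((424,160),(181,241)),'noseA':((640,194),(235,103)),'noseB':((622,160),(207,97)),'footA':((632,226),(246,163))}
for k,(a,b) in P.items():
    ra,rb=ray(ct,*T(*a)),ray(cs,*S(*b));x=tri(ra,rb)
    print(k,x,'resid px',np.subtract(proj(ct,x),T(*a)),np.subtract(proj(cs,x),S(*b)))
for k,u in{'+x':(32,187),'-x':(300,165),'far':(163,47),'near':(174,315)}.items(): print(k,at_z(ct,*T(*u),.045))
for k,u in{'footL':(632,226),'footR':(717,208)}.items(): print(k,at_z(ct,*T(*u),.012))
for n,c,im,d in(('top',ct,it,dt),('side',cs,is_,ds)):
    vs,us=np.nonzero(d>0);pts=np.array([at_d(c,u,v,d[v,u]) for v,u in zip(vs,us) if (340<u<420 and 190<v<235 if n=='top' else 300<u<350 and 140<v<200)])
    print(n,len(pts))
    q=pts[(pts[:,2]>.01)&(abs(pts[:,1]+.2)<.15)]
    from collections import Counter
    for lo,hi in((.006,.02),(.08,.1),(.1,.12),(.12,.14),(.14,.17)):
        w=q[(q[:,2]>lo)&(q[:,2]<hi)]; print(lo,len(w),w.min(0) if len(w) else'',w.max(0) if len(w) else '',w.mean(0) if len(w) else '')
# object positions
for k,(u,v) in{'mug':(397,152),'yellow':(427,203),'purple':(361,254),'soap':(460,252),'tumbler':(172,177)}.items(): print(k,at_z(ct,u,v,.06))
```

```text
green [ 0.5144 -0.2241  0.1386] resid px [ 0.0181 -0.2786] [0.2338 0.0616]
+x rim [0.5027 0.3078 0.0504] resid px [ 0.0113 -0.0967] [0.1205 0.0322]
-x rim [0.5222 0.0876 0.0439] resid px [-0.0026  0.0306] [-0.0321 -0.0084]
rim far [0.6243 0.2059 0.0398] resid px [-0.0004  0.0172] [-0.0198 -0.0053]
rim near [0.3992 0.1882 0.0416] resid px [ 0.08  -0.461] [0.5271 0.1304]
handle end [ 0.5279 -0.0159  0.0518] resid px [ 0.0606 -0.8689] [0.8505 0.2188]
noseA [ 0.4917 -0.1895  0.09  ] resid px [ 0.0211 -0.2709] [0.2354 0.0596]
noseB [ 0.5181 -0.1742  0.1064] resid px [ 0.0569 -0.8907] [0.7782 0.2011]
footA [ 0.4773 -0.191   0.0091] resid px [ 0.0209 -0.2363] [0.2089 0.0518]
+x [0.5033 0.3092 0.045 ]
-x [0.5221 0.0874 0.045 ]
far [0.623  0.2049 0.045 ]
near [0.3975 0.1878 0.045 ]
footL [ 0.4761 -0.1906  0.012 ]
footR [ 0.4916 -0.2626  0.012 ]
top 3463
0.006 240 [ 0.4774 -0.35    0.01  ] [ 0.5798 -0.1508  0.0197] [ 0.5071 -0.243   0.0135]
0.08 34 [ 0.4918 -0.2276  0.0843] [ 0.5206 -0.182   0.0997] [ 0.5015 -0.1937  0.0954]
0.1 95 [ 0.493  -0.25    0.1003] [ 0.5234 -0.1844  0.1198] [ 0.5069 -0.2028  0.1106]
0.12 126 [ 0.4969 -0.2607  0.1202] [ 0.5338 -0.2048  0.1399] [ 0.5142 -0.2289  0.131 ]
0.14 88 [ 0.5012 -0.2497  0.1401] [ 0.5313 -0.2222  0.1536] [ 0.5156 -0.2361  0.1459]
side 2886
0.006 218 [ 0.4814 -0.3495  0.01  ] [ 0.5838 -0.1768  0.0193] [ 0.519  -0.2227  0.0135]
0.08 40 [ 0.4942 -0.2079  0.0811] [ 0.528  -0.1818  0.0999] [ 0.5116 -0.1902  0.0929]
0.1 90 [ 0.4948 -0.2343  0.1001] [ 0.534  -0.1833  0.12  ] [ 0.5134 -0.2     0.1098]
0.12 83 [ 0.4996 -0.2334  0.12  ] [ 0.5343 -0.2026  0.1392] [ 0.5165 -0.217   0.1295]
0.14 48 [ 0.5046 -0.2423  0.1402] [ 0.5346 -0.2198  0.1512] [ 0.5182 -0.2308  0.1451]
mug [ 0.6994 -0.2857  0.06  ]
yellow [ 0.5425 -0.3691  0.06  ]
purple [ 0.3916 -0.1721  0.06  ]
soap [ 0.3984 -0.4573  0.06  ]
tumbler [0.621  0.3908 0.06  ]
```

```bash
cat >> h.py <<'E'
def goto(pos,Rt,s=None):
    "remaining move in tool axes: shift units, turn units"
    s=s or read_state();R=Ro.from_rotvec(s['tcp_rot']);
    return R.inv().apply(np.array(pos)-s['tool_pos'])/.03, np.degrees((R.inv()*Rt).as_rotvec())/6
def down(yaw): # tool z down, tool y along world angle yaw(deg)
    a=np.radians(yaw);y=np.array([np.cos(a),np.sin(a),0]);z=np.array([0,0,-1.]);return Ro.from_matrix(np.c_[np.cross(y,z),y,z])
E
python3 - <<'E'
from h import *
np.set_printoptions(precision=3,suppress=True)
s=read_state();print(Ro.from_rotvec(s['tcp_rot']).as_matrix(),s['q'],s['tool_pos'],s['width'])
for y in(12,192): print(y,*goto((.514,-.221,.30),down(y)))
E
```

```text
[[ 0.909  0.418 -0.001]
 [ 0.418 -0.909  0.002]
 [ 0.    -0.002 -1.   ]] [-1.177  0.265  1.605  0.     1.274 -0.037] [ 0.282 -0.613  0.303] 0.9985333909247345
12 [12.491 -8.634  0.108] [ -0.016  -0.014 -12.886]
192 [12.491 -8.634  0.108] [-0.015  0.017 17.114]
```

{"fn": "jog_arm", "kwargs": {
  "increments": [
    [[0.83,-0.575,0,0,0,0,1],[0.83,-0.575,0,0,0,0,1],[0.83,-0.575,0,0,0,0,1],[0.83,-0.575,0,0,0,0,1],[0.83,-0.575,0,0,0,0,1]]
  ]
}}

```text
time: 0.52
tool_pos: [0.3592, -0.4815, 0.3032]
tcp_rot: [-3.068, -0.67, 0.001]
wrist_force: [-0.6, -0.4, -0.3]
width: 0.998
grip_force: 0.0
```

{"fn": "jog_arm", "kwargs": {
  "increments": [
    [[0.83,-0.575,0,0,0,0,1],[0.83,-0.575,0,0,0,0,1],[0.83,-0.575,0,0,0,0,1],[0.83,-0.575,0,0,0,0,1],[0.83,-0.575,0,0,0,0,1]]
  ]
}}

```text
time: 0.93
tool_pos: [0.4364, -0.3511, 0.3034]
tcp_rot: [-3.068, -0.671, 0.001]
wrist_force: [0.3, 0.2, -0.8]
width: 1.002
grip_force: 0.0
```

{"fn": "jog_arm", "kwargs": {
  "increments": [
    [[0.83,-0.575,0,0,0,0,1],[0.83,-0.575,0,0,0,0,1],[0.83,-0.575,0,0,0,-1,1],[0.83,-0.575,0,0,0,-1,1],[0.83,-0.575,0,0,0,-1,1]]
  ]
}}

```text
time: 1.35
tool_pos: [0.5052, -0.2167, 0.3034]
tcp_rot: [-2.923, -1.151, 0.0]
wrist_force: [0.0, -0.1, -0.4]
width: 1.0
grip_force: 0.0
```

{"fn": "jog_arm", "kwargs": {
  "increments": [
    [[0,0,0,0,0,-1,1],[0,0,0,0,0,-1,1],[0,0,0,0,0,-1,1],[0,0,0,0,0,-1,1],[0,0,0,0,0,-1,1]]
  ]
}}

```text
time: 1.77
tool_pos: [0.5044, -0.2178, 0.3033]
tcp_rot: [-2.525, -1.868, 0.001]
wrist_force: [0.4, -1.1, 0.2]
width: 1.001
grip_force: 0.0
```

{"fn": "jog_arm", "kwargs": {
  "increments": [
    [[0,0,0,0,0,-1,1],[0,0,0,0,0,-1,1],[0,0,0,0,0,-1,1],[0,0,0,0,0,-1,1],[0,0,0,0,0,-1,1]]
  ]
}}

```text
time: 2.18
tool_pos: [0.5043, -0.218, 0.3033]
tcp_rot: [-1.955, -2.457, 0.0]
wrist_force: [0.2, 0.8, 0.6]
width: 0.999
grip_force: 0.0
```

Run:
```python
from h import *
np.set_printoptions(precision=3,suppress=True)
s=read_state();c,im,d=shot('wrist','w1')
print(s['time'],s['q'],s['tool_pos'],-c[1].T@c[2],*goto((.514,-.221,.30),down(12),s))
for n,X in{'org':(.514,-.221,0),'lens':(.507,-.193,.082),'green':(.5144,-.2241,.1386)}.items(): print(n,proj(c,X))
```

```text
2.1833 [-0.453  0.028  1.874  0.     1.241 -0.68 ] [ 0.504 -0.218  0.303] [ 0.486 -0.138  0.374] [-0.171  0.292  0.109] [-0.008 -0.007  0.163]
org (np.float64(323.047509201976), np.float64(169.60860032083605))
lens (np.float64(324.37460947880777), np.float64(160.50212584263397))
green (np.float64(325.9336872715497), np.float64(208.15102051873583))
```

View pics/w1.png

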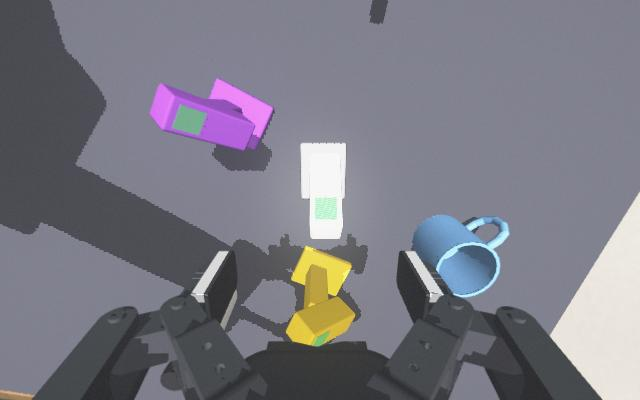

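The wrist view shows the white thermometer centred, with its display at (326,208) exactly as predicted and its foot spanning columns 302–346 at row 144. Position and yaw agree, so I descend.

{"fn": "jog_arm", "kwargs": {
  "increments": [
    [[-0.17,0.29,0,0,0,0.16,1],[0,0,0.4,0,0,0,1],[0,0,0.9,0,0,0,1],[0,0,0.9,0,0,0,1],[0,0,0.9,0,0,0,1]]
  ]
}}

```text
time: 2.65
tool_pos: [0.5145, -0.2212, 0.2093]
tcp_rot: [1.986, 2.434, 0.0]
wrist_force: [-0.0, 0.1, -0.3]
width: 0.998
grip_force: 0.0
```

{"fn": "jog_arm", "kwargs": {
  "increments": [
    [[0,0,0.7,0,0,0,1],[0,0,0.45,0,0,0,1],[0,0,0.22,0,0,0,1],[0,0,0,0,0,0,1],[0,0,0,0,0,0,1]]
  ]
}}

```text
time: 3.07
tool_pos: [0.5143, -0.2212, 0.1694]
tcp_rot: [-1.984, -2.435, 0.0]
wrist_force: [-0.1, -0.4, -0.7]
width: 0.999
grip_force: 0.0
```

{"fn": "jog_arm", "kwargs": {
  "increments": [
    [[0,0,0,0,0,0,-1],[0,0,0,0,0,0,-1],[0,0,0,0,0,0,-1],[0,0,0,0,0,0,-1],[0,0,0,0,0,0,-1]]
  ],
  "force": 50
}}

```text
time: 3.48
tool_pos: [0.5144, -0.2214, 0.1707]
tcp_rot: [1.982, 2.436, -0.0]
wrist_force: [0.2, -1.0, 1.0]
width: 0.35
grip_force: 49.0
```

{"fn": "jog_arm", "kwargs": {
  "increments": [
    [[0,0,0,0,0,0,-1],[0,0,0,0,0,0,-1],[0,0,0,0,0,0,-1],[0,0,0,0,0,0,-1],[0,0,0,0,0,0,-1]]
  ]
}}

```text
time: 3.9
tool_pos: [0.5144, -0.2215, 0.1707]
tcp_rot: [1.983, 2.436, -0.0]
wrist_force: [-2.6, -0.0, 6.3]
width: 0.341
grip_force: 49.5
```

{"fn": "jog_arm", "kwargs": {
  "increments": [
    [[0,0,-0.3,0,0,0,-1],[0,0,-0.7,0,0,0,-1],[0,0,-0.8,0,0,0,-1],[0,0,-0.6,0,0,0,-1],[0,0,-0.2,0,0,0,-1]]
  ]
}}

```text
time: 4.32
tool_pos: [0.5157, -0.2218, 0.2511]
tcp_rot: [1.98, 2.433, 0.002]
wrist_force: [1.7, -0.7, -2.8]
width: 0.342
grip_force: 49.6
```

{"fn": "jog_arm", "kwargs": {
  "increments": [
    [[0.3,0.1,0,0,0,0,-1],[0.6,0.25,0,0,0,0,-1],[0.8,0.3,0,0,0,0,-1],[0.8,0.3,0,0,0,0,-1],[0.8,0.3,0,0,0,0,-1]]
  ]
}}

```text
time: 4.73
tool_pos: [0.5297, -0.1148, 0.2456]
tcp_rot: [-1.982, -2.433, 0.001]
wrist_force: [-0.3, -0.7, -1.8]
width: 0.343
grip_force: 49.4
```

{"fn": "jog_arm", "kwargs": {
  "increments": [
    [[0.8,0.3,0,0,0,0,-1],[0.8,0.3,0,0,0,0,-1],[0.8,0.3,0,0,0,0,-1],[0.8,0.3,0,0,0,0,-1],[0.6,0.25,0,0,0,0,-1]]
  ]
}}

```text
time: 5.15
tool_pos: [0.5489, 0.0065, 0.2455]
tcp_rot: [-1.98, -2.435, 0.002]
wrist_force: [0.9, 0.3, -2.6]
width: 0.346
grip_force: 49.4
```

{"fn": "jog_arm", "kwargs": {
  "increments": [
    [[0.3,0.1,0,0,0,0,-1],[0.14,0.03,0,0,0,0,-1],[0,0,0,0,0,0,-1],[0,0,0,0,0,0,-1],[0,0,0,0,0,0,-1]]
  ]
}}

```text
time: 5.57
tool_pos: [0.5511, 0.0166, 0.2474]
tcp_rot: [-1.984, -2.436, 0.001]
wrist_force: [-0.1, 0.0, -1.8]
width: 0.346
grip_force: 49.5
```

Run:
```python
from h import *
np.set_printoptions(precision=4,suppress=True)
s=read_state();c,im,d=shot('wrist','w2');ct,it,dt=shot('top','top2');cs,i2,ds=shot('side','side2')
R=Ro.from_rotvec(s['tcp_rot']); print(s['time'],s['tool_pos'],s['q'],R.as_matrix()[:,0])
org=np.array(s['tool_pos'])-[0,0,.1707]; u=R.as_matrix()[:,0]
lens=org+.028*u+[0,0,.082]; dr=(u-[0,0,1])/2**.5
m=np.array([.5115,.197,.004]); v=m-lens;print('dist',np.linalg.norm(v),'err deg',np.degrees(np.arccos(v@dr/np.linalg.norm(v))),'hit',lens+dr*(.004-lens[2])/dr[2])
print('proj lens',proj(c,lens),'org',proj(c,org),'mid',proj(c,m))
a=cv2.resize(im,(600,375)); b=cv2.resize(it[150:280,190:390],(400,260),interpolation=cv2.INTER_CUBIC)[:220]; e=cv2.resize(i2[120:320,250:400],(293,390)) 
o=np.zeros((600,600,3),np.uint8);o[:375]=a;o[375:595,:400]=b;o[375:,400:]=cv2.resize(i2[150:330,260:400],(200,225));cv2.imwrite('pics/mix2.png',o)
```

```text
5.5667 [0.5511 0.0166 0.2474] [-0.0148  0.0745  1.9313 -0.0005  1.1365 -0.2183] [-0.2023  0.9793 -0.0003]
dist 0.22017307237783712 err deg nan hit [0.5141 0.1955 0.004 ]
proj lens (np.float64(316.3303485852217), np.float64(196.83554557431944)) org (np.float64(316.48740952056926), np.float64(197.1172387706619)) mid (np.float64(314.0423748278139), np.float64(-13.431893594493857))<stdin>:7: RuntimeWarning: invalid value encountered in arccos
```

View pics/mix2.png

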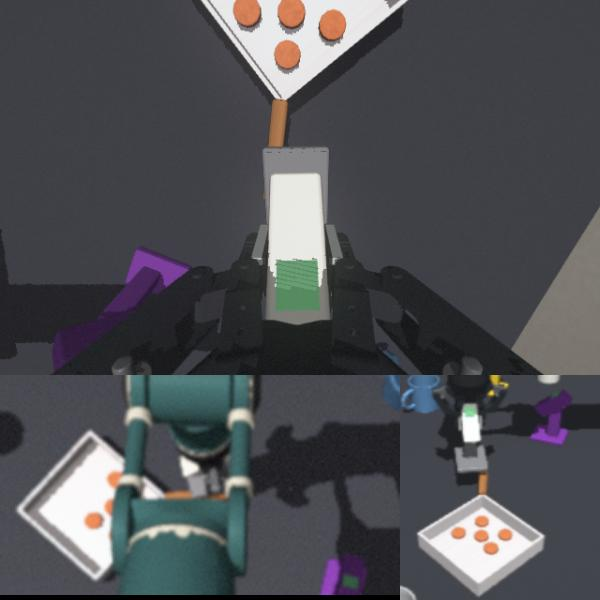

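The thermometer hangs in the jaws aimed down into the pan: display at mosaic (297,283), foot front edge at (263–328,150), handle passing underneath. I check for pitch slip from the foot's front edge.

Run:
```python
from h import *
np.set_printoptions(precision=4,suppress=True)
s=read_state();c,im,d=load('wrist','w2');R=Ro.from_rotvec(s['tcp_rot']).as_matrix()
u,y=R[:,0],R[:,1]
for pit in(-6,-3,0,3,6):
    g=np.array(s['tool_pos'])-[0,0,.056]; Q=Ro.from_rotvec(np.radians(pit)*np.cross([0,0,1],u))
    X=[g+Q.apply(.038*u+k*.03*y+np.array([0,0,.012-.1147])) for k in(-1,1)]
    print(pit,[np.array(proj(c,x))*[600/640,375/400] for x in X],'depth',(c[1]@X[0]+c[2])[2])
print(d[163:172,316])
```

```text
-6 [array([261.6351, 137.174 ]), array([332.3228, 137.1905])] depth 0.2235040535875117
-3 [array([262.246 , 142.8107]), array([331.7069, 142.8283])] depth 0.22744325775102225
0 [array([262.8029, 148.4486]), array([331.145 , 148.4673])] depth 0.2311590447415709
3 [array([263.3084, 154.0891]), array([330.6344, 154.1089])] depth 0.23464122984565494
6 [array([263.7651, 159.7339]), array([330.1728, 159.7548])] depth 0.2378802686362826
[0.2312 0.2325 0.2321 0.2323 0.2329 0.2319 0.2338 0.2341 0.2348]
```

{"fn": "jog_arm", "kwargs": {
  "increments": [
    [[0,-0.08,0,0,0,0,-1],[0,0,0,0,0,0,-1],[0,0,0,0,0,0,-1],[0,0,0,0,0,0,-1],[0,0,0,0,0,0,-1]]
  ]
}}

```text
time: 6.13
tool_pos: [0.5491, 0.017, 0.2478]
tcp_rot: [1.983, 2.436, 0.0]
wrist_force: [0.2, -0.2, -1.2]
width: 0.347
grip_force: 49.4
```

{"fn": "jog_arm", "kwargs": {
  "increments": [
    [[0,0,0,0,0,0,-1],[0,0,0,0,0,0,-1],[0,0,0,0,0,0,-1],[0,0,0,0,0,0,-1],[0,0,0,0,0,0,-1]]
  ]
}}

```text
time: 6.55
tool_pos: [0.5491, 0.0171, 0.2478]
tcp_rot: [-1.983, -2.437, -0.0]
wrist_force: [0.3, 1.3, -1.5]
width: 0.345
grip_force: 49.4
```

{"fn": "jog_arm", "kwargs": {
  "increments": [
    [[0,0,0,0,0,0,-1],[0,0,0,0,0,0,-1],[0,0,0,0,0,0,-1],[0,0,0,0,0,0,-1],[0,0,0,0,0,0,-1]]
  ]
}}

```text
time: 6.97
tool_pos: [0.5491, 0.017, 0.2478]
tcp_rot: [1.983, 2.437, 0.0]
wrist_force: [-0.1, -0.7, -1.6]
width: 0.344
grip_force: 49.4
```

{"fn": "jog_arm", "kwargs": {
  "increments": [
    [[0,0,0,0,0,0,-1],[0,0,0,0,0,0,-1],[0,0,0,0,0,0,-1],[0,0,0,0,0,0,-1],[0,0,0,0,0,0,-1]]
  ]
}}

```text
time: 7.38
tool_pos: [0.549, 0.017, 0.2478]
tcp_rot: [-1.983, -2.437, 0.0]
wrist_force: [0.1, 0.8, -2.1]
width: 0.344
grip_force: 49.4
```

{"fn": "jog_arm", "kwargs": {
  "increments": [
    [[0,0,0,0,0,0,-1],[0,0,0,0,0,0,-1],[0,0,0,0,0,0,-1],[0,0,0,0,0,0,-1],[0,0,0,0,0,0,-1]]
  ]
}}

```text
time: 7.8
tool_pos: [0.5491, 0.017, 0.2478]
tcp_rot: [-1.983, -2.437, -0.0]
wrist_force: [-0.1, -0.3, -2.3]
width: 0.343
grip_force: 49.4
```

{"fn": "jog_arm", "kwargs": {
  "increments": [
    [[0,0,0,0,0,0,-1],[0,0,0,0,0,0,-1],[0,0,0,0,0,0,-1],[0,0,0,0,0,0,-1],[0,0,0,0,0,0,-1]]
  ]
}}

```text
time: 8.22
tool_pos: [0.549, 0.017, 0.2478]
tcp_rot: [-1.983, -2.437, 0.0]
wrist_force: [-0.5, -0.1, -2.4]
width: 0.345
grip_force: 49.4
```

{"fn": "jog_arm", "kwargs": {
  "increments": [
    [[0,0,0,0,0,0,-1],[0,0,0,0,0,0,-1],[0,0,0,0,0,0,-1],[0,0,0,0,0,0,-1],[0,0,0,0,0,0,-1]]
  ]
}}

```text
time: 8.63
tool_pos: [0.549, 0.0171, 0.2478]
tcp_rot: [-1.983, -2.437, 0.0]
wrist_force: [0.5, -0.3, -2.3]
width: 0.346
grip_force: 49.4
```

{"fn": "jog_arm", "kwargs": {
  "increments": [
    [[-0.3,-0.1,0,0,0,0,-1],[-0.6,-0.25,0,0,0,0,-1],[-0.8,-0.3,0,0,0,0,-1],[-0.8,-0.3,0,0,0,0,-1],[-0.8,-0.3,0,0,0,0,-1]]
  ]
}}

```text
time: 9.05
tool_pos: [0.5321, -0.0889, 0.2479]
tcp_rot: [1.982, 2.437, -0.0]
wrist_force: [-0.0, 0.4, -1.0]
width: 0.345
grip_force: 49.4
```

{"fn": "jog_arm", "kwargs": {
  "increments": [
    [[-0.8,-0.3,0,0,0,0,-1],[-0.8,-0.3,0,0,0,0,-1],[-0.8,-0.3,0,0,0,0,-1],[-0.8,-0.3,0,0,0,0,-1],[-0.6,-0.25,0,0,0,0,-1]]
  ]
}}

```text
time: 9.47
tool_pos: [0.5123, -0.2105, 0.2479]
tcp_rot: [1.983, 2.435, -0.001]
wrist_force: [0.7, 1.3, -2.8]
width: 0.346
grip_force: 49.4
```

{"fn": "jog_arm", "kwargs": {
  "increments": [
    [[-0.3,-0.06,0,0,0,0,-1],[-0.14,0,0,0,0,0,-1],[0,0,0.3,0,0,0,-1],[0,0,0.6,0,0,0,-1],[0,0,0.6,0,0,0,-1]]
  ]
}}

```text
time: 9.88
tool_pos: [0.5147, -0.2206, 0.2026]
tcp_rot: [1.981, 2.436, 0.002]
wrist_force: [0.1, 0.5, -1.8]
width: 0.35
grip_force: 49.5
```

{"fn": "jog_arm", "kwargs": {
  "increments": [
    [[0,0,0.5,0,0,0,-1],[0,0,0.3,0,0,0,-1],[0,0,0.15,0,0,0,-1],[0,0,0,0,0,0,-1],[0,0,0,0,0,0,-1]]
  ]
}}

```text
time: 10.3
tool_pos: [0.5143, -0.2209, 0.1745]
tcp_rot: [1.982, 2.437, 0.0]
wrist_force: [-0.3, -0.1, -2.1]
width: 0.346
grip_force: 49.4
```

{"fn": "jog_arm", "kwargs": {
  "increments": [
    [[0,0,0.06,0,0,0,-1],[0,0,0.05,0,0,0,-1],[0,0,0.02,0,0,0,-1],[0,0,0,0,0,0,-1],[0,0,0,0,0,0,-1]]
  ]
}}

```text
time: 10.72
tool_pos: [0.5141, -0.2214, 0.1707]
tcp_rot: [1.983, 2.436, 0.0]
wrist_force: [-0.2, -0.3, -2.1]
width: 0.345
grip_force: 49.4
```

{"fn": "jog_arm", "kwargs": {
  "increments": [
    [[0,0,0.02,0,0,0,-1],[0,0,0.02,0,0,0,-1],[0,0,0,0,0,0,-1],[0,0,0,0,0,0,-1],[0,0,0,0,0,0,-1]]
  ]
}}

```text
time: 11.13
tool_pos: [0.5142, -0.2214, 0.1707]
tcp_rot: [1.983, 2.436, 0.0]
wrist_force: [-4.0, 2.1, 6.5]
width: 0.347
grip_force: 50.3
```

{"fn": "jog_arm", "kwargs": {
  "increments": [
    [[0,0,0,0,0,0,0],[0,0,0,0,0,0,1],[0,0,0,0,0,0,1],[0,0,0,0,0,0,1],[0,0,0,0,0,0,1]]
  ]
}}

```text
time: 11.55
tool_pos: [0.5139, -0.2213, 0.1691]
tcp_rot: [-1.983, -2.437, 0.0]
wrist_force: [-0.6, 0.1, -0.7]
width: 0.995
grip_force: 0.0
```

{"fn": "jog_arm", "kwargs": {
  "increments": [
    [[0,0,0,0,0,0,1],[0,0,-0.3,0,0,0,1],[0,0,-0.6,0,0,0,1],[0,0,-0.8,0,0,0,1],[0,0,-0.8,0,0,0,1]]
  ]
}}

```text
time: 11.97
tool_pos: [0.5135, -0.221, 0.2448]
tcp_rot: [-1.982, -2.435, 0.001]
wrist_force: [0.2, 0.4, 1.1]
width: 0.998
grip_force: 0.0
```

Run:
```python
from h import *
np.set_printoptions(precision=3,suppress=True)
s=read_state();c,im,d=shot('wrist','w3');print(s['time'],s['tool_pos'],s['width'])
for n,X in{'org':(.514,-.221,0),'green':(.5144,-.2241,.1386)}.items(): print(n,proj(c,X))
hsv=cv2.cvtColor(im,cv2.COLOR_BGR2HSV);m=cv2.inRange(hsv,(50,60,60),(90,255,255));v,u=np.nonzero(m);k=abs(u-320)<60;print('green px',u[k].mean(),v[k].mean())
p=(.524,.0325);print(*goto((*p,.25),down(4.5),s))
```

```text
11.9667 [ 0.513 -0.221  0.245] 0.9981285572499752
org (np.float64(317.1215845610319), np.float64(176.89740663580463))
green (np.float64(316.8937352015349), np.float64(231.53679444571452))
green px 316.5485074626866 230.62686567164178
[ 8.203  2.061 -0.167] [-0.013 -0.009  1.204]
```

The thermometer stands upright, its display within 1 px of the expected spot. Next I move over the handle.

{"fn": "jog_arm", "kwargs": {
  "increments": [
    [[0.3,0.1,-0.2,0,0,0,1],[0.8,0.2,0,0,0,0,1],[0.8,0.2,0,0,0,0,1],[0.8,0.2,0,0,0,0,1],[0.8,0.2,0,0,0,0,1]]
  ]
}}

```text
time: 12.43
tool_pos: [0.5184, -0.1113, 0.2497]
tcp_rot: [-1.983, -2.435, 0.0]
wrist_force: [-0.5, 0.6, 0.2]
width: 1.0
grip_force: 0.0
```

{"fn": "jog_arm", "kwargs": {
  "increments": [
    [[0.8,0.2,0,0,0,0,1],[0.8,0.2,0,0,0,0,1],[0.8,0.2,0,0,0,0,1],[0.8,0.2,0,0,0,0,1],[0.8,0.2,0,0,0,0,1]]
  ]
}}

```text
time: 12.85
tool_pos: [0.5232, 0.0124, 0.2497]
tcp_rot: [-1.982, -2.436, 0.001]
wrist_force: [-0.4, 0.9, 0.4]
width: 0.996
grip_force: 0.0
```

{"fn": "jog_arm", "kwargs": {
  "increments": [
    [[0.5,0.16,0,0,0,0.6,1],[0.2,0,0,0,0,0.6,1],[0,0,0,0,0,0,1],[0,0,0,0,0,0,1],[0,0,0,0,0,0,1]]
  ]
}}

```text
time: 13.27
tool_pos: [0.5245, 0.0321, 0.2499]
tcp_rot: [-2.13, -2.309, 0.001]
wrist_force: [-0.2, 0.9, -0.2]
width: 0.999
grip_force: 0.0
```

Run:
```python
from h import *
np.set_printoptions(precision=4,suppress=True)
s=read_state();c,im,d=shot('wrist','w4');print(s['time'],s['tool_pos'],s['q'],*goto((.524,.0325,.25),down(4.5),s))
for n,X in{'grip':(.524,.0325,.056),'end':(.528,-.016,.056),'corner':(.520,.084,.045)}.items(): print(n,proj(c,X))
```

```text
13.2667 [0.5245 0.0321 0.2499] [ 0.0138  0.0228  1.9807 -0.0002  1.1389 -0.0666] [ 0.0144 -0.0145 -0.0045] [-0.0077  0.0014  0.019 ]
grip (np.float64(316.06523426380414), np.float64(189.19553074824762))
end (np.float64(316.19004716745195), np.float64(233.88855713807826))
corner (np.float64(316.20495048844265), np.float64(134.61044534836944))
```

View pics/w4.png

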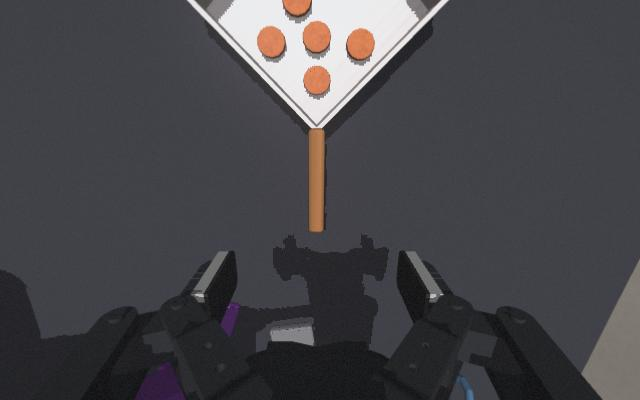

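The wrist view shows the handle at column 317 from row 129 to row 232, centred between the fingers as predicted. Descending to pinch.

{"fn": "jog_arm", "kwargs": {
  "increments": [
    [[0.03,0.02,0.4,0,0,0,1],[0,0,0.9,0,0,0,1],[0,0,0.9,0,0,0,1],[0,0,0.9,0,0,0,1],[0,0,0.8,0,0,0,1]]
  ]
}}

```text
time: 13.73
tool_pos: [0.5245, 0.0325, 0.1308]
tcp_rot: [-2.132, -2.306, 0.001]
wrist_force: [-0.2, 0.7, 0.3]
width: 0.998
grip_force: 0.0
```

{"fn": "jog_arm", "kwargs": {
  "increments": [
    [[0,0,0.6,0,0,0,1],[0,0,0.35,0,0,0,1],[0,0,0.18,0,0,0,1],[0,0,0,0,0,0,1],[0,0,0,0,0,0,1]]
  ]
}}

```text
time: 14.15
tool_pos: [0.5259, 0.033, 0.0997]
tcp_rot: [2.132, 2.307, 0.001]
wrist_force: [0.3, 0.5, -0.0]
width: 0.998
grip_force: 0.0
```

{"fn": "jog_arm", "kwargs": {
  "increments": [
    [[0,0,0,0,0,0,-1],[0,0,0,0,0,0,-1],[0,0,0,0,0,0,-1],[0,0,0,0,0,0,-1],[0,0,0,0,0,0,-1]]
  ],
  "force": 80
}}

```text
time: 14.57
tool_pos: [0.5257, 0.0332, 0.0999]
tcp_rot: [2.131, 2.307, 0.001]
wrist_force: [-0.1, -1.3, -0.5]
width: 0.302
grip_force: 0.0
```

{"fn": "jog_arm", "kwargs": {
  "increments": [
    [[0,0,0,0,0,0,-1],[0,0,0,0,0,0,-1],[0,0,0,0,0,0,-1],[0,0,0,0,0,0,-1],[0,0,0,0,0,0,-1]]
  ]
}}

```text
time: 14.98
tool_pos: [0.5254, 0.0332, 0.0998]
tcp_rot: [2.131, 2.308, -0.0]
wrist_force: [-1.9, -0.9, 4.7]
width: 0.174
grip_force: 78.4
```

{"fn": "jog_arm", "kwargs": {
  "increments": [
    [[0.045,0,-0.12,0,-0.125,0,-1],[0.09,0,-0.242,0,-0.25,0,-1],[0.09,0,-0.242,0,-0.25,0,-1],[0.09,0,-0.242,0,-0.25,0,-1],[0.09,0,-0.242,0,-0.25,0,-1]]
  ]
}}

```text
time: 15.4
tool_pos: [0.5238, 0.0467, 0.1311]
tcp_rot: [2.071, 2.241, -0.125]
wrist_force: [0.0, -1.6, -2.7]
width: 0.173
grip_force: 78.0
```

{"fn": "jog_arm", "kwargs": {
  "increments": [
    [[0.09,0,-0.242,0,-0.25,0,-1],[0.045,0,-0.12,0,-0.125,0,-1],[0,0,0,0,0,0,-1],[0,0,0,0,0,0,-1],[0,0,0,0,0,0,-1]]
  ]
}}

```text
time: 15.82
tool_pos: [0.5234, 0.0523, 0.1409]
tcp_rot: [2.052, 2.22, -0.162]
wrist_force: [0.4, 1.4, -2.6]
width: 0.17
grip_force: 78.0
```

Run:
```python
from h import *
np.set_printoptions(precision=4,suppress=True)
s=read_state();M=Ro.from_rotvec(s['tcp_rot']).as_matrix();print(s['tool_pos'],s['q'],s['wrist_force'],s['torque'],'tilt',np.degrees(np.arccos(-M[2,2])),'pivot',np.array(s['tool_pos'])+M@[.278,0,.099])
```

```text
[0.5234 0.0523 0.1409] [ 0.1334  0.1556  2.0679 -0.1939  0.9366  0.1714] [ 0.3959  1.4379 -2.589 ] [0.4178 0.0299 0.0743] tilt 8.945678781518652 pivot [ 0.503   0.3107 -0.0002]
```

{"fn": "jog_arm", "kwargs": {
  "increments": [
    [[0.06,0,-0.162,0,-0.167,0,-1],[0.06,0,-0.162,0,-0.167,0,-1],[0.06,0,-0.162,0,-0.167,0,-1],[0.06,0,-0.162,0,-0.167,0,-1],[0.06,0,-0.162,0,-0.167,0,-1]]
  ]
}}

```text
time: 16.23
tool_pos: [0.5228, 0.0659, 0.1642]
tcp_rot: [2.002, 2.167, -0.248]
wrist_force: [-0.6, 0.2, -4.6]
width: 0.174
grip_force: 78.0
```

{"fn": "jog_arm", "kwargs": {
  "increments": [
    [[0.06,0,-0.162,0,-0.167,0,-1],[0.06,0,-0.162,0,-0.167,0,-1],[0.06,0,-0.162,0,-0.167,0,-1],[0.06,0,-0.162,0,-0.167,0,-1],[0.06,0,-0.162,0,-0.167,0,-1]]
  ]
}}

```text
time: 16.65
tool_pos: [0.5216, 0.0812, 0.185]
tcp_rot: [1.953, 2.114, -0.329]
wrist_force: [0.4, -1.1, -2.3]
width: 0.17
grip_force: 78.0
```

{"fn": "jog_arm", "kwargs": {
  "increments": [
    [[0.06,0,-0.162,0,-0.167,0,-1],[0.06,0,-0.162,0,-0.167,0,-1],[0.06,0,-0.162,0,-0.167,0,-1],[0.06,0,-0.162,0,-0.167,0,-1],[0.06,0,-0.162,0,-0.167,0,-1]]
  ]
}}

```text
time: 17.07
tool_pos: [0.5202, 0.0983, 0.2044]
tcp_rot: [1.903, 2.059, -0.407]
wrist_force: [-0.7, 0.1, -2.6]
width: 0.171
grip_force: 78.0
```

{"fn": "jog_arm", "kwargs": {
  "increments": [
    [[0.06,0,-0.162,0,-0.167,0,-1],[0.06,0,-0.162,0,-0.167,0,-1],[0.06,0,-0.162,0,-0.167,0,-1],[0.06,0,-0.162,0,-0.167,0,-1],[0.06,0,-0.162,0,-0.167,0,-1]]
  ]
}}

```text
time: 17.48
tool_pos: [0.5187, 0.117, 0.2222]
tcp_rot: [1.851, 2.003, -0.481]
wrist_force: [-0.9, -0.6, -3.3]
width: 0.171
grip_force: 78.0
```

{"fn": "jog_arm", "kwargs": {
  "increments": [
    [[0.06,0,-0.162,0,-0.167,0,-1],[0.06,0,-0.162,0,-0.167,0,-1],[0.06,0,-0.162,0,-0.167,0,-1],[0,0,0,0,0,0,-1],[0,0,0,0,0,0,-1]]
  ]
}}

```text
time: 17.9
tool_pos: [0.518, 0.1291, 0.2318]
tcp_rot: [1.82, 1.971, -0.522]
wrist_force: [-0.5, 0.4, -3.4]
width: 0.172
grip_force: 78.0
```

Run:
```python
from h import *
np.set_printoptions(precision=4,suppress=True)
s=read_state();M=Ro.from_rotvec(s['tcp_rot']).as_matrix();print(s['tool_pos'],s['q'],s['wrist_force'],s['torque'],'tilt',np.degrees(np.arccos(-M[2,2])),'pivot',np.array(s['tool_pos'])+M@[.278,0,.099])
c,im,d=shot('top','top5');c,i2,d=shot('side','side5');c,w,d=shot('wrist','w5')
o=np.zeros((600,800,3),np.uint8);o[:300,:400]=cv2.resize(im[150:270,180:340],(400,300));o[300:,:400]=cv2.resize(w,(400,300));o[:,400:]=cv2.resize(i2[150:330,260:380],(400,600));cv2.imwrite('pics/mix5.png',o)
```

```text
[0.518  0.1291 0.2318] [ 0.4537  0.176   1.9319 -0.5382  1.3001  0.592 ] [-0.5322  0.3708 -3.396 ] [ 0.4251 -0.0513 -0.0037] tilt 32.03989460481962 pivot [0.5035 0.3117 0.0004]
```

View pics/mix5.png

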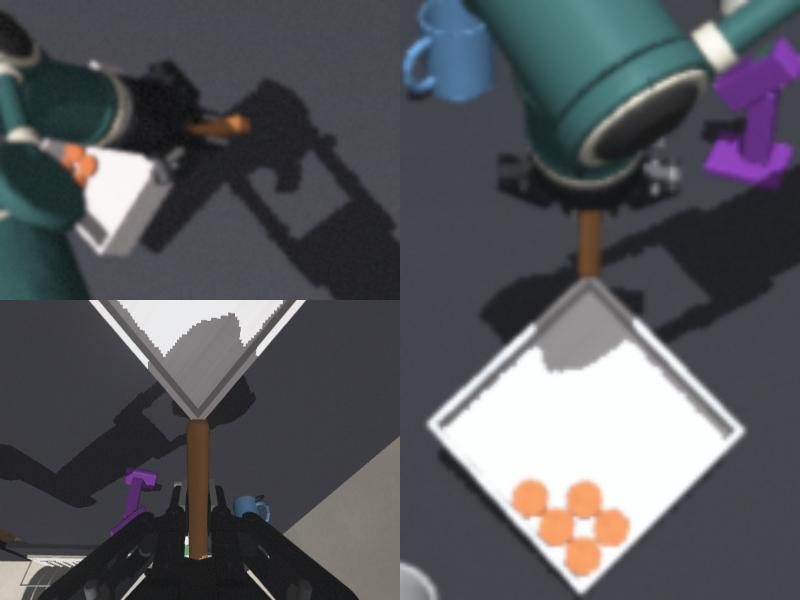

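The weights lie stacked in the far corner in the side view (discs at mosaic 530–612, 498–556). I add 3° and let them settle, then check that nothing still moves.

{"fn": "jog_arm", "kwargs": {
  "increments": [
    [[0.06,0,-0.162,0,-0.167,0,-1],[0.06,0,-0.162,0,-0.167,0,-1],[0.06,0,-0.162,0,-0.167,0,-1],[0,0,0,0,0,0,-1],[0,0,0,0,0,0,-1]]
  ]
}}

```text
time: 18.47
tool_pos: [0.517, 0.1416, 0.2412]
tcp_rot: [1.788, 1.936, -0.564]
wrist_force: [0.8, 0.6, -3.1]
width: 0.171
grip_force: 78.0
```

{"fn": "jog_arm", "kwargs": {
  "increments": [
    [[0,0,0,0,0,0,-1],[0,0,0,0,0,0,-1],[0,0,0,0,0,0,-1],[0,0,0,0,0,0,-1],[0,0,0,0,0,0,-1]]
  ]
}}

```text
time: 18.88
tool_pos: [0.5168, 0.141, 0.2409]
tcp_rot: [1.789, 1.936, -0.565]
wrist_force: [-0.9, 0.3, -3.5]
width: 0.172
grip_force: 78.0
```

{"fn": "jog_arm", "kwargs": {
  "increments": [
    [[0,0,0,0,0,0,-1],[0,0,0,0,0,0,-1],[0,0,0,0,0,0,-1],[0,0,0,0,0,0,-1],[0,0,0,0,0,0,-1]]
  ]
}}

```text
time: 19.3
tool_pos: [0.5168, 0.141, 0.241]
tcp_rot: [1.789, 1.936, -0.565]
wrist_force: [0.4, 1.0, -5.2]
width: 0.174
grip_force: 78.0
```

Run:
```python
from h import *
np.set_printoptions(precision=4,suppress=True)
s=read_state();M=Ro.from_rotvec(s['tcp_rot']).as_matrix();P=np.array(s['tool_pos'])+M@[.278,0,.099];print(s['q'],s['wrist_force'],'tilt',np.degrees(np.arccos(-M[2,2])),'pivot',P)
c,i2,d=shot('side','side6')
# pan frame: x=tool x, z=-tool z, origin = TCP + M@(.165,0,.099)
O=np.array(s['tool_pos'])+M@[.165,0,.099];B=np.c_[M[:,0],-M[:,1],-M[:,2]]
hsv=cv2.cvtColor(i2,cv2.COLOR_BGR2HSV);m=cv2.inRange(hsv,(3,110,150),(18,255,255))
v,u=np.nonzero(m);pts=np.array([B.T@(at_d(c,a,b,d[b,a])-O) for a,b in zip(u,v) if d[b,a]>0 and 280<a<360 and 265<b<340])
print('orange in pan frame min/max/mean',pts.min(0),pts.max(0),pts.mean(0))
cv2.imwrite('pics/side6c.png',cv2.resize(i2[215:335,260:390],None,fx=5,fy=5,interpolation=cv2.INTER_CUBIC))
```

```text
[ 0.4919  0.1928  1.9092 -0.5688  1.353   0.6287] [ 0.4128  1.0429 -5.2049] tilt 35.04426882278448 pivot [0.5034 0.3112 0.0004]
orange in pan frame min/max/mean [ 0.0366 -0.052  -0.0004] [0.0983 0.0284 0.0176] [ 0.0649 -0.0095  0.0129]
```

View pics/side6c.png

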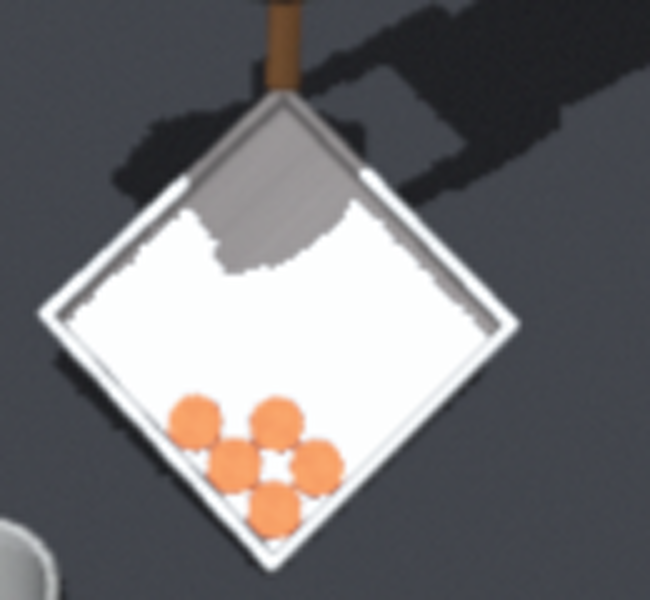

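The side view shows all five discs packed in the corner (crop x 195–320, y 420–510), touching each other and the walls. The pan is otherwise empty. One more reading will confirm the corner still rests on the counter.

{"fn": "jog_arm", "kwargs": {
  "increments": [
    [[0,0,0,0,0,0,-1],[0,0,0,0,0,0,-1],[0,0,0,0,0,0,-1],[0,0,0,0,0,0,-1],[0,0,0,0,0,0,-1]]
  ]
}}

```text
time: 19.77
tool_pos: [0.5168, 0.141, 0.2411]
tcp_rot: [1.789, 1.936, -0.565]
wrist_force: [0.8, 0.9, -3.7]
width: 0.171
grip_force: 78.0
```

{"fn": "jog_arm", "kwargs": {
  "increments": [
    [[0,0,0,0,0,0,-1],[0,0,0,0,0,0,-1],[0,0,0,0,0,0,-1],[0,0,0,0,0,0,-1],[0,0,0,0,0,0,-1]]
  ]
}}

```text
time: 20.18
tool_pos: [0.5168, 0.141, 0.2411]
tcp_rot: [1.789, 1.936, -0.565]
wrist_force: [0.1, 1.8, -3.7]
width: 0.177
grip_force: 78.0
```

{"fn": "jog_arm", "kwargs": {
  "increments": [
    [[0.02,0,0.03,0,0,0,-1],[0,0,0,0,0,0,-1],[0,0,0,0,0,0,-1],[0,0,0,0,0,0,-1],[0,0,0,0,0,0,-1]]
  ]
}}

```text
time: 20.6
tool_pos: [0.5169, 0.1408, 0.2403]
tcp_rot: [1.789, 1.935, -0.565]
wrist_force: [0.2, -1.2, -1.6]
width: 0.173
grip_force: 78.2
```

{"fn": "jog_arm", "kwargs": {
  "increments": [
    [[0,0,0,0,0,0,-1],[0,0,0,0,0,0,-1],[0,0,0,0,0,0,-1],[0,0,0,0,0,0,-1],[0,0,0,0,0,0,-1]]
  ]
}}

```text
time: 21.02
tool_pos: [0.5169, 0.1409, 0.2402]
tcp_rot: [1.789, 1.935, -0.565]
wrist_force: [0.4, -2.3, -1.4]
width: 0.171
grip_force: 78.2
```

The force on the tool dropped, so the corner is firmly on the counter. The weights have gathered and the pan is still gripped, so I hand in.

```bash
python3 -c "
from workcell import bot
print(bot.finish_job())"
```

```text
the job is handed in; nothing more can be done
None
```

The job is handed in, with no verdict shown: I aimed the thermometer at the pan's middle from about 22 cm for over 2 s and stood it back upright where it was; the arm now holds the pan by its handle at about 35°, with all five weights in the far corner.

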